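Put the mixed-up bench tools back in their own fitted nests

TASK

Somebody put the tape measure, the block plane and the sanding block back in one another's nests, where they stand proud or rattle about, and the nests cannot go back into their drawers like that. Put each tool into the nest that was cut for it, upright and right down on the blue floor of the pocket; the rubber mat is free if you need to park one. Set the tools down, do not drop them, and leave the jar, the glue bottle and the screwdriver where they are.

Things in the scene. Friction and masses are not known exactly. Their poses are not given: they have to be found in the camera images.
- tape_measure: Yellow pocket tape measure standing on its edge, 36 x 84 x 65 mm (x, y, z), 0.24 kg. Origin: centre of its underside; the case reaches from y = -28 to +41 mm, its small steel end hook to y = -42 mm near the underside. Grip across the flanks (x, 34 mm wide) 6 mm to +y of the origin, TCP 40 mm up. Fits its nest either way round.
- block_plane: Grey iron block plane standing on its sole, 50 x 155 x 52 mm (x, y, z), 0.62 kg. Origin: centre of the sole; sole along y. Its cheeks are upright, 48 mm apart outside, up to 32 mm above the sole at mid length: grip across them (x) there, TCP 32 mm above the sole; the dark lever cap stands between them up to 52 mm. Either way round fits its nest.
- sanding_block: Brown cork sanding block wrapped in abrasive paper, 64 x 112 x 30 mm (x, y, z), 0.09 kg. Origin: centre of its underside (the block settles 1.5 mm, so it reads that much low), long side along y. Grip across x, 62 mm wide; a TCP 33 mm above the underside still holds it with the fingertips. Either way round fits its nest.
- tape_nest: Tape-measure nest: fixed plastic plate 92 x 136 x 18 mm, black top, blue pocket. Origin: centre of underside; pocket centred, long side along y, 44 x 92 mm at the floor (4 mm play all round), bevelled 5 mm wider at the mouth. Floor 6 mm, rim 18 mm above origin. Mid-way along each long side a 50 mm finger notch down to floor level. Start: sanding block lies on the rim.
- plane_nest: Plane nest: fixed plastic plate 104 x 205 x 18 mm, black top, blue pocket. Origin: centre of underside; pocket centred, long side along y, 58 x 163 mm at the floor (4 mm play all round), bevelled 5 mm wider at the mouth. Floor 6 mm, rim 18 mm above origin. Mid-way along each long side a 50 mm finger notch down to floor level. Start: tape measure stands in it.
- sanding_nest: Sanding-block nest: fixed plastic plate 116 x 166 x 18 mm, black top, blue pocket. Origin: centre of underside; pocket centred, long side along y, 72 x 120 mm at the floor (4 mm play all round), bevelled 5 mm wider at the mouth. Floor 6 mm, rim 18 mm above origin. Mid-way along each long side a 50 mm finger notch down to floor level. Start: block plane stands on the rim.
- bench_mat: Black ribbed rubber bench mat, 120 x 200 x 3 mm, long side along y, fixed to the bench and empty: a free spot. Origin: centre of its underside.
- screw_jar: Glass jar of screws with a brass-coloured lid, diameter 68 mm, 92 mm tall, standing at the back of the work; leave it alone. Origin: centre of its underside.
- glue_bottle: Cream glue bottle with an orange nozzle, diameter 59 mm, 172 mm tall, standing at the back right of the work; leave it alone. Origin: centre of its underside.
- driver_red: Red-handled screwdriver lying on the bench at the back left, 28 x 215 x 30 mm, along its y; leave it alone. Origin: centre of its underside.
Mind the look-alikes: they are no part of the job. Leave any pink look-alike of the tape_measure alone.

How it is judged (in metres and radians):
At the end, for the whole second after the job is handed in: Each of the three tools lies in its own nest: seated on the pocket floor (its underside 2 to 9 mm above the nest's underside), centred within 12 mm (tape measure 20 mm), its long side along the pocket within 0.25 rad either way round, upright within 0.08 rad, at rest and released (horizontal distance between tape_measure and tape_nest below 0.02 m and z of tape_measure in the frame of tape_nest between 0.002 and 0.009 m and angle between each of tape_measure, block_plane, sanding_block's own z axis and vertical below 0.08 rad and angle between the y axis of tape_measure and the y axis of tape_nest, either way round below 0.25 rad and linear speed of each of tape_measure, block_plane, sanding_block below 0.02 m/s and contact force between each of tape_measure, block_plane, sanding_block and the fingers below 0.1 N and horizontal distance between block_plane and plane_nest below 0.012 m and z of block_plane in the frame of plane_nest between 0.002 and 0.009 m and angle between the y axis of block_plane and the y axis of plane_nest, either way round below 0.25 rad and horizontal distance between sanding_block and sanding_nest below 0.012 m and z of sanding_block in the frame of sanding_nest between 0.002 and 0.009 m and angle between the y axis of sanding_block and the y axis of sanding_nest, either way round below 0.25 rad); the robot touches nothing.
It fails at once if the jar, the glue bottle or the screwdriver is moved more than 25 mm (distance of any of screw_jar, glue_bottle, driver_red from where it was at the start of the episode above 0.025 m).
It fails at once if a tool is let go more than 45 mm above the bench (dropped) ((height (world z) of tape_measure above 0.045 m and contact force between tape_measure and the fingers below 0.05 N) or (height (world z) of block_plane above 0.045 m and contact force between block_plane and the fingers below 0.05 N) or (height (world z) of sanding_block above 0.045 m and contact force between sanding_block and the fingers below 0.05 N)).
It also fails if it takes over 102 s, if anything falls off the work surface, if the arm or the gripper's body presses on something with over 40 N, if the wrist force passes 120 N, or if a joint passes its speed limit or range.

ROBOT

A 6-joint arm with a two-finger parallel gripper is mounted at the origin on a cart in front of the work surface, level with it; the furniture and walls round the work are solid. World frame = base frame: x ahead of the robot, y to its left, z up, the work surface at z = 0. Lengths are in mm, angles in rad, forces in N, time in s.
With the tool pointing down it reaches from about 300 to 775 mm from the base axis. Payload 14.6 kg.
Tool frame: the origin (TCP) lies between the finger pads, 19 mm behind the fingertips; this is the grasp point; y points along the fingers, x is the direction in which the jaws open and shut, and the axes are right-handed (so a half turn about y gives the same grasp; the last joint's range is limited). The gripper opens to 94 mm and grips with 3 to 60 N. Pads are 16 mm wide; open, the fingers measure 119 mm over their backs; the gripper's body (75 mm by 177 mm) begins 78 mm behind the grasp point.
Start: joints at [1.169, 0.3, 1.521, -0, 1.321, -0.067], TCP at [180.716, 519.453, 224.246] pointing down, gripper open.
Joint ranges: [-3.03, 3.03], [-0.79, 2.21], [0.23, 2.52], [-1.04, 4.18], [0, 3.07], [-2.55, 2.55]. Speed limits (rad/s): [2.22, 2.22, 2.57, 3.14, 3.14, 3.14].

INTERFACE

Orientations are given as [roll, pitch, yaw] about the fixed x, y, z axes, in that order (R = Rz(yaw) Ry(pitch) Rx(roll)).
In Python, from cell import manip gives the robot as it stands.
- The arm moves only by the tool play_rows, never from a script. Its argument "moves" is a list of rows, each an object of numbers: "dx", "dy", "dz": the shift along the tool's x, y, z in m; "ax", "ay", "az": the turn, a rotation vector about the tool's x, y, z in rad; "jaw": the gripper command: -1 is shut, 1 is fully open, values between are in proportion. A call has 1 to 20 rows; each row is the pose to reach, as a shift and turn from the pose commanded when the call began, along the tool's axes at that moment; what a row does not reach only later rows make up. A row lasts 1/10 s, in which the tool goes at most 50 mm and 8.59 degrees, less where a joint would pass 70% of its speed; a pose out of reach is approached as far as the arm can. A call with a gripper value outside its range is refused whole. The fingers move at their own pace and stop on an object; "newtons" is the grip in N (left out, the last holds). Time passes only in rows, so rows that repeat a pose let the fingers close. It gives the time, the measured TCP pose, the force and the opening at its end, in the units of the state.
- manip.read_state(): the state, without advancing time (a new reading comes with each control period).
- manip.camera(name): name is "scene" or "side" or "wrist"; returns the picture (400x640x3 uint8, red, green, blue); there is no depth.
- manip.camera_params(name): a dict with "K" (3x3 intrinsics, pixels), "k1" (the pictures are not rectified: a ray, as slopes to the right and down, at radius r is drawn at 1 + k1 r^2 times it, then the intrinsics apply), "rvec" (rotation vector, rad) and "tvec" (3), from world to camera coordinates, as OpenCV has them. Camera axes: x right, y down, z forward; pixel columns grow to the right and rows downward; lengths in mm; the calibration is good to about 2 mm. A picture is of the moment at which its call begins: read the wrist's pose just before it. camera_params takes no time and is no camera call; for the wrist camera it gives the pose at the moment of the call.
- manip.sign_off(): hands the job in, once; it reports no verdict.
The state is a dict: "clock": time; "joints": joint angles; "qd": joint speeds; "effort": joint torques, N m; "eef_pos": TCP position; "eef_rot": TCP orientation; "wrist_force": force on the tool from outside, world axes, zero at the start; "moment": the same for the moment, N m; "finger_gap": finger opening in mm.
Only numpy, scipy, OpenCV 4.12 (cv2) and the standard library are available. Lean on these libraries where they do the work, as an engineer would, in place of code of your own. Each camera call takes 0.05 s, during which the arm holds its last target. There are 200 camera calls.

## Working session

There is one attempt and no reset: what is moved stays moved. The work goes in short steps, Python scripts to look and compute and a tool call to move; the robot and the scene stay as the last step left them, time stands still between calls to the robot, and variables do not carry over. Pictures are saved under pics/ and viewed, and the job is handed in when it is done.

Besides the shell and the picture viewer there is one more tool, called by a JSON object that holds its "op" and its "data". play_rows: Moves the arm, as the interface text tells. Its arguments: {"type":"object","properties":{"moves":{"type":"array","items":{"type":"object","properties":{"dx":{"type":"number"},"dy":{"type":"number"},"dz":{"type":"number"},"ax":{"type":"number"},"ay":{"type":"number"},"az":{"type":"number"},"jaw":{"type":"number"}}}},"newtons":{"type":"number"}},"required":["moves"]}

```bash
ls; mkdir -p pics; cat > h.py <<'E'
import numpy as np, cv2
from scipy.spatial.transform import Rotation as R
from cell import manip
def snap(n,f):
    p=manip.camera_params(n); im=manip.camera(n); cv2.imwrite('pics/'+f,im[:,:,::-1]); return im,p
def ray(p,u,v):
    K=np.array(p['K']); d=np.array([(u-K[0,2])/K[0,0],(v-K[1,2])/K[1,1]])
    s=d.copy()
    for _ in range(20): s=d/(1+p['k1']*(s@s))
    Rm=cv2.Rodrigues(np.array(p['rvec'],float))[0]; t=np.array(p['tvec'],float).ravel()
    return -Rm.T@t, Rm.T@np.array([s[0],s[1],1.])
def onz(p,u,v,z):
    c,d=ray(p,u,v); return (c+d*(z-c[2])/d[2])
E
python3 - <<'E'
from h import *
print(manip.read_state())
for n in ['scene','side','wrist']:
    im,p=snap(n,n+'0.png'); c,d=ray(p,320,200); print(n,p['K'],p['k1'],c.round(),d.round(2))
E
```

```text
pics
{'clock': 0.0, 'joints': array([ 1.16941911e+00,  3.00470703e-01,  1.52158610e+00,  6.04441973e-06,
        1.32069100e+00, -6.65523636e-02]), 'qd': array([ 0.00015451,  0.00063448,  0.0006833 , -0.00077312,  0.00046087,
       -0.00105713]), 'effort': array([ 2.70893288e-04, -5.31813419e+01, -3.52739561e+01,  7.08399201e-02,
        2.43681780e-02, -1.29455289e-04]), 'eef_pos': array([180.61429679, 519.24305113, 223.68441194]), 'eef_rot': array([-1.57071366e+00,  1.15220460e-03,  1.23597002e+00]), 'wrist_force': array([ 0.40376927, -1.36366335, -0.11611493]), 'moment': array([ 0.0101717 , -0.02816709,  0.00236042]), 'finger_gap': 93.63440140575362}
scene [[469.80489389   0.         318.99826865]
 [  0.         469.80489389 212.18017426]
 [  0.           0.           1.        ]] -0.0989536034213155 [-118. -582.  684.] [ 0.62  0.58 -0.53]
side [[442.67303732   0.         317.86727636]
 [  0.         442.67303732 199.8004211 ]
 [  0.           0.           1.        ]] -0.11131131174321798 [ 246. -831.  514.] [ 0.32  0.83 -0.46]
wrist [[314.16583443   0.         325.36613924]
 [  0.         314.16583443 200.99479412]
 [  0.           0.           1.        ]] -0.06236076977617538 [118. 542. 385.] [ 0.21 -0.09 -0.97]
```

View pics/scene0.png

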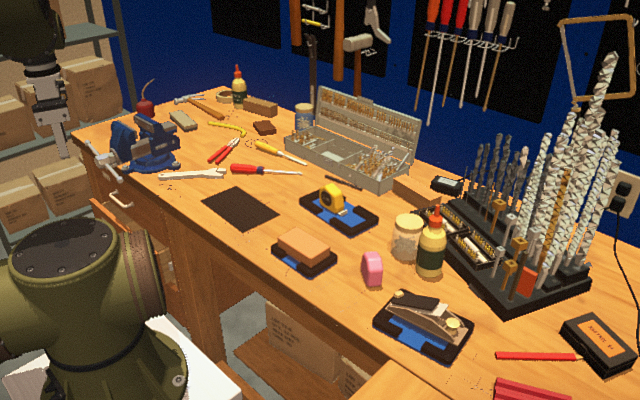

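View pics/side0.png

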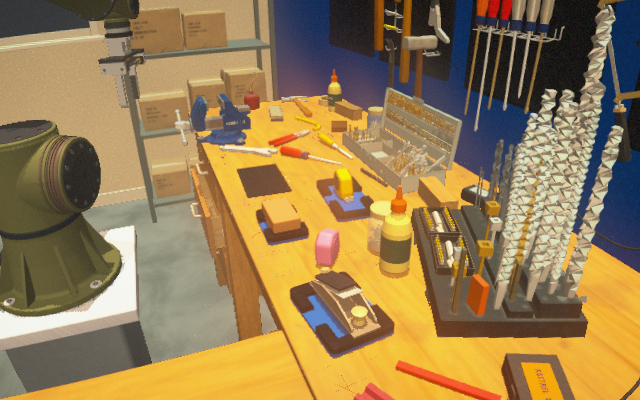

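View pics/wrist0.png

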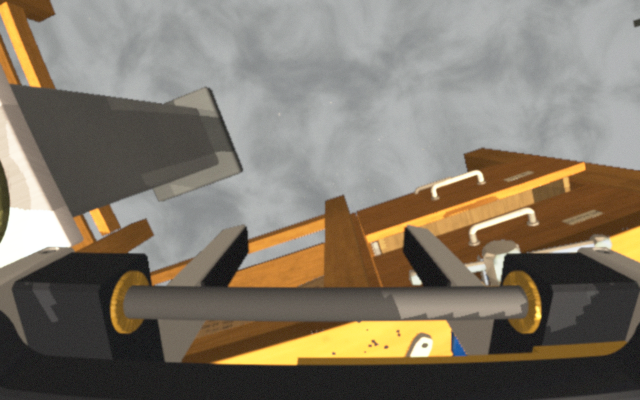

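Candidates: the yellow tape is at scene (333,197) in the plane nest, and the pink look-alike is at (372,268), which I leave alone. The sanding block is at (303,243) on the tape nest; the brown wood offcut at (264,127) is not it. The plane is at (425,315), and the mat is at (240,208). Next I check close crops.

```bash
python3 - <<'E'
import cv2, numpy as np
s=cv2.imread('pics/scene0.png'); d=cv2.imread('pics/side0.png')
f=lambda im,x,y,w,h:cv2.resize(im[y:y+h,x:x+w],(400,300),interpolation=cv2.INTER_CUBIC)
a=np.vstack([np.hstack([f(s,290,170,100,75),f(s,260,215,100,75)]),np.hstack([f(s,370,275,120,90),f(d,280,255,120,90)])])
cv2.imwrite('pics/crops.png',a)
cv2.imwrite('pics/mat.png',cv2.resize(s[170:245,190:290],(800,600),interpolation=cv2.INTER_CUBIC))
E
```

```text
(no output)
```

View pics/crops.png

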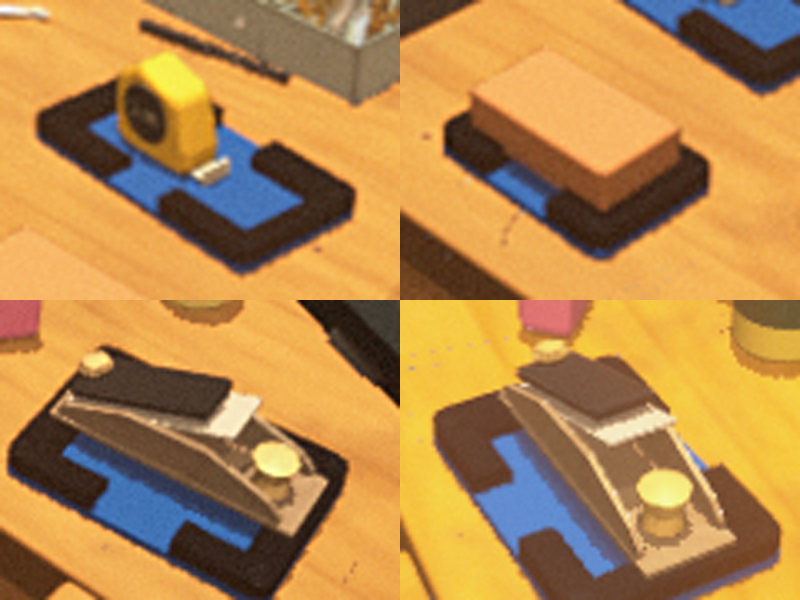

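View pics/mat.png

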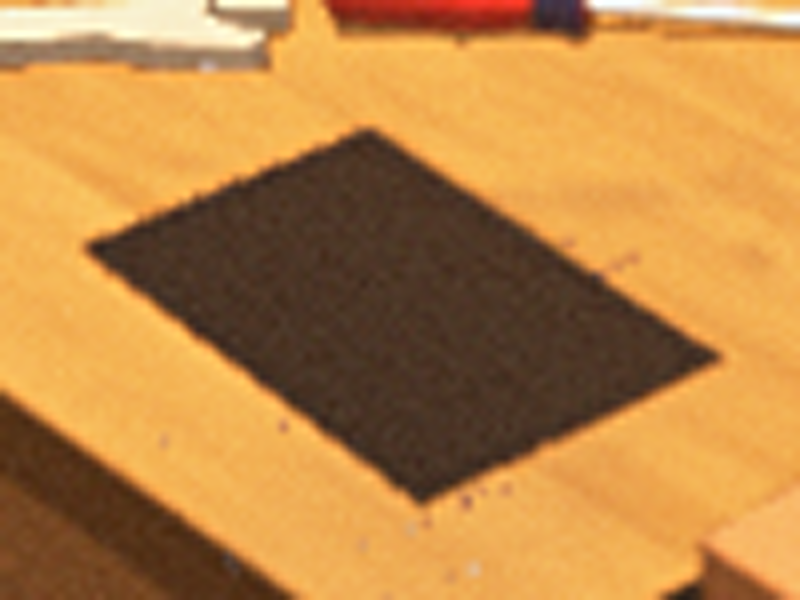

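```bash
python3 - <<'E'
from h import *
p=manip.camera_params('scene'); q=manip.camera_params('side')
def g(name,pts,z,ox,oy,k,bx=0,by=0,P=p):
    w=np.array([onz(P,ox+(x-bx)/k,oy+(y-by)/k,z) for x,y in pts]); c,(a,b),ang=cv2.minAreaRect(w[:,:2].astype(np.float32))
    print(name,np.round(c),np.round([a,b]),round(ang,1),w[:,:2].round().tolist())
g('planenest',[(38,122),(112,78),(355,192),(240,262)],18,290,170,4)
g('sand top',[(470,97),(545,48),(682,132),(605,178)],48,260,215,4,400)
g('tapenest',[(445,130),(708,160),(597,247)],18,260,215,4,400)
g('sandnest',[(10,455),(105,348),(348,460),(250,585)],18,370,275,10/3,0,300)
g('sandnest side',[(435,415),(600,358),(780,525),(560,590)],18,280,255,10/3,400,300,q)
g('mat',[(85,247),(370,128),(722,355),(420,500)],3,190,170,8)
for n,u,v,P in [('jar',407,255,p),('glue',431,270,p),('pink',372,284,p)]: print(n,onz(P,u,v,0).round())
print(onz(p,290+165/4,170+75/4,65).round())
E
```

```text
planenest [643.  75.] [107. 205.] 1.7 [[618.0, 175.0], [694.0, 179.0], [700.0, -27.0], [592.0, -22.0]]
sand top [466.   9.] [111.  62.] 88.4 [[436.0, 60.0], [498.0, 64.0], [495.0, -47.0], [437.0, -44.0]]
tapenest [472.   7.] [133.  95.] 85.2 [[431.0, 77.0], [515.0, -49.0], [419.0, -56.0]]
sandnest [ 476. -306.] [117. 159.] 6.4 [[412.0, -233.0], [524.0, -220.0], [543.0, -378.0], [426.0, -383.0]]
sandnest side [ 478. -303.] [113. 158.] 7.4 [[416.0, -232.0], [518.0, -218.0], [544.0, -375.0], [430.0, -374.0]]
mat [498. 281.] [197. 119.] 86.8 [[445.0, 383.0], [563.0, 376.0], [552.0, 179.0], [433.0, 187.0]]
jar [ 646. -152.    0.]
glue [ 639. -222.    0.]
pink [ 511. -155.    0.]
[663. 103.  65.]
```

{"op": "play_rows", "data": {"moves": [{"dx":-0.388,"dy":-0.016,"dz":-0.437,"ay":1.236,"jaw":1},{"dx":-0.388,"dy":-0.016,"dz":-0.437,"ay":1.236,"jaw":1},{"dx":-0.388,"dy":-0.016,"dz":-0.437,"ay":1.236,"jaw":1},{"dx":-0.388,"dy":-0.016,"dz":-0.437,"ay":1.236,"jaw":1},{"dx":-0.388,"dy":-0.016,"dz":-0.437,"ay":1.236,"jaw":1},{"dx":-0.388,"dy":-0.016,"dz":-0.437,"ay":1.236,"jaw":1},{"dx":-0.388,"dy":-0.016,"dz":-0.437,"ay":1.236,"jaw":1},{"dx":-0.388,"dy":-0.016,"dz":-0.437,"ay":1.236,"jaw":1},{"dx":-0.388,"dy":-0.016,"dz":-0.437,"ay":1.236,"jaw":1},{"dx":-0.388,"dy":-0.016,"dz":-0.437,"ay":1.236,"jaw":1},{"dx":-0.388,"dy":-0.016,"dz":-0.437,"ay":1.236,"jaw":1},{"dx":-0.388,"dy":-0.016,"dz":-0.437,"ay":1.236,"jaw":1},{"dx":-0.388,"dy":-0.016,"dz":-0.437,"ay":1.236,"jaw":1},{"dx":-0.388,"dy":-0.016,"dz":-0.437,"ay":1.236,"jaw":1},{"dx":-0.388,"dy":-0.016,"dz":-0.437,"ay":1.236,"jaw":1},{"dx":-0.388,"dy":-0.016,"dz":-0.437,"ay":1.236,"jaw":1},{"dx":-0.388,"dy":-0.016,"dz":-0.437,"ay":1.236,"jaw":1}]}}

```text
$.moves[0]: bad value
```

```bash
python3 - <<'E'
from h import *
s=manip.read_state();print(s['clock'],s['eef_pos'],s['eef_rot'],s['joints'])
im,p=snap('wrist','w1.png')
E
```

```text
0.15 [180.66461561 519.30473833 223.83521456] [-1.57075230e+00  8.41508466e-04  1.23605113e+00] [ 1.16938687e+00  3.00343552e-01  1.52139452e+00 -1.25142596e-05
  1.32069716e+00 -6.66611409e-02]
```

View pics/w1.png

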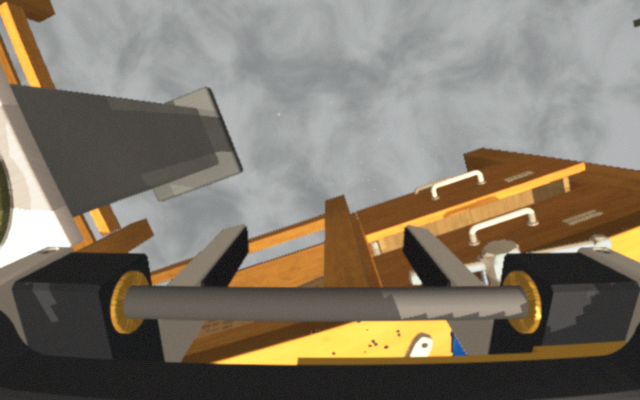

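{"op": "play_rows", "data": {"moves": [{"dx":-0.05,"dy":-0.002,"dz":-0.056,"ax":0.0,"ay":0.15,"az":0.0,"jaw":1.0}]}}

```text
clock: 0.3
eef_pos: [203.7, 477.3, 224.6]
eef_rot: [-1.57, 0.001, 1.089]
wrist_force: [1.3, -0.3, 1.0]
finger_gap: 94.0
```

{"op": "play_rows", "data": {"moves": [{"dx":-0.293,"dy":-0.015,"dz":-0.449,"ax":0.0,"ay":1.089,"az":0.0,"jaw":1.0},{"dx":-0.293,"dy":-0.015,"dz":-0.449,"ax":0.0,"ay":1.089,"az":0.0,"jaw":1.0},{"dx":-0.293,"dy":-0.015,"dz":-0.449,"ax":0.0,"ay":1.089,"az":0.0,"jaw":1.0},{"dx":-0.293,"dy":-0.015,"dz":-0.449,"ax":0.0,"ay":1.089,"az":0.0,"jaw":1.0},{"dx":-0.293,"dy":-0.015,"dz":-0.449,"ax":0.0,"ay":1.089,"az":0.0,"jaw":1.0},{"dx":-0.293,"dy":-0.015,"dz":-0.449,"ax":0.0,"ay":1.089,"az":0.0,"jaw":1.0},{"dx":-0.293,"dy":-0.015,"dz":-0.449,"ax":0.0,"ay":1.089,"az":0.0,"jaw":1.0},{"dx":-0.293,"dy":-0.015,"dz":-0.449,"ax":0.0,"ay":1.089,"az":0.0,"jaw":1.0},{"dx":-0.293,"dy":-0.015,"dz":-0.449,"ax":0.0,"ay":1.089,"az":0.0,"jaw":1.0},{"dx":-0.293,"dy":-0.015,"dz":-0.449,"ax":0.0,"ay":1.089,"az":0.0,"jaw":1.0},{"dx":-0.293,"dy":-0.015,"dz":-0.449,"ax":0.0,"ay":1.089,"az":0.0,"jaw":1.0},{"dx":-0.293,"dy":-0.015,"dz":-0.449,"ax":0.0,"ay":1.089,"az":0.0,"jaw":1.0}]}}

```text
clock: 1.5
eef_pos: [466.9, 4.1, 240.3]
eef_rot: [-1.571, 0.0, -0.007]
wrist_force: [-1.1, 0.2, -0.2]
finger_gap: 94.1
```

```bash
python3 - <<'E'
from h import *
s=manip.read_state();print(s['clock'],s['eef_pos'],s['eef_rot'],s['joints'])
im,p=snap('wrist','w2.png'); np.save('w2.npy',p,allow_pickle=True)
E
```

```text
1.5 [466.87607346   4.10189492 240.25385945] [-1.57122838e+00  3.86679834e-04 -6.94404620e-03] [-6.94389026e-02  1.00093093e-01  1.72270224e+00 -4.70164980e-04
  1.31915629e+00 -6.23777905e-02]
```

View pics/w2.png

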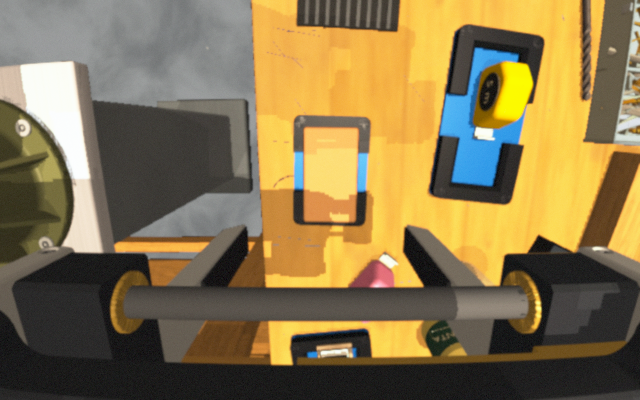

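The wrist view shows the sanding block at (333,174) on the tape nest, the yellow tape at (503,95) in the plane nest, and the mat at the top (347,12). Next I extract corners.

```bash
cat >> h.py <<'E'
def rect(p,m,z,name=''):
    n,l,st,_=cv2.connectedComponentsWithStats(m.astype(np.uint8)); k=1+np.argmax(st[1:,4])
    c=max(cv2.findContours((l==k).astype(np.uint8),cv2.RETR_EXTERNAL,cv2.CHAIN_APPROX_NONE)[0],key=len)[:,0]
    w=np.array([onz(p,u,v,z)[:2] for u,v in c]); r=cv2.minAreaRect(w.astype(np.float32))
    print(name,'px',c.mean(0).round(),'c',np.round(r[0],1),'size',np.round(r[1],1),'ang',round(r[2],2)); return r
E
python3 - <<'E'
from h import *
im=cv2.imread('pics/w2.png'); p=np.load('w2.npy',allow_pickle=True).item()
a=cv2.resize(im[100:240,280:390],None,fx=3.5,fy=3.5,interpolation=cv2.INTER_CUBIC); b=cv2.resize(im[10:220,420:560],None,fx=2.333,fy=2.333,interpolation=cv2.INTER_CUBIC)
cv2.imwrite('pics/c2.png',np.hstack([a,b[:490]]))
h=cv2.cvtColor(im,cv2.COLOR_BGR2HSV)
def box(m,x0,y0,x1,y1):
    o=np.zeros_like(m); o[y0:y1,x0:x1]=m[y0:y1,x0:x1]; return o
dark=(h[...,2]<75); blue=(h[...,0]>95)&(h[...,0]<125)&(h[...,1]>120)
yel=(h[...,0]>20)&(h[...,0]<34)&(h[...,1]>200)&(h[...,2]>120)
rect(p,cv2.morphologyEx(box(dark|blue|yel,420,15,550,215).astype(np.uint8),cv2.MORPH_CLOSE,np.ones((3,3))),18,'planenest')
rect(p,box(blue,420,15,550,215),6,'plane pocket')
rect(p,cv2.morphologyEx(box(dark|blue,285,105,380,232).astype(np.uint8),cv2.MORPH_CLOSE,np.ones((5,5))),18,'tapenest')
rect(p,box(yel,470,50,540,140),50,'tape')
E
```

```text
planenest px [484. 110.] c [658.6  81.8] size [201.6 107.6] ang 83.85
plane pocket px [478. 117.] c [661.1  81.3] size [166.4 103.4] ang 84.05
tapenest px [304. 197.] c [435.4  -9.5] size [ 42.7 101.5] ang 21.87
tape px [501.  93.] c [662.3 106.1] size [72.  59.7] ang 83.84
```

View pics/c2.png

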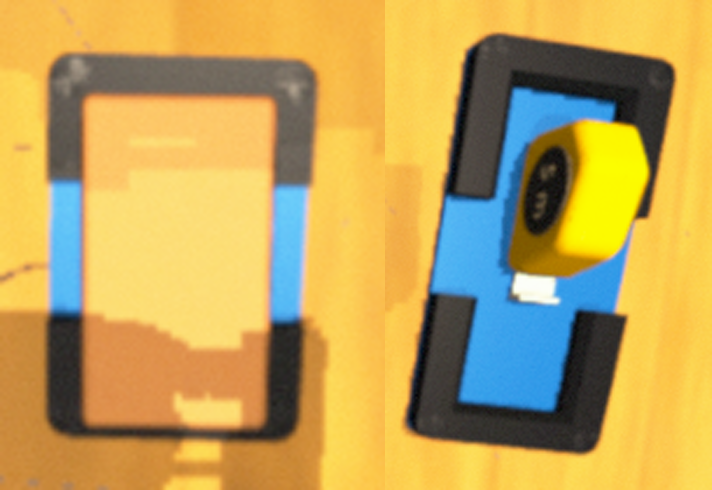

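```bash
python3 - <<'E'
from h import *
p=np.load('w2.npy',allow_pickle=True).item()
def q(n,pts,z,ox,oy,k):
    w=np.array([onz(p,ox+(x+.5)/k-.5,oy+(y+.5)/k-.5,z)[:2] for x,y in pts]); r=cv2.minAreaRect(w.astype(np.float32)); print(n,w.round().tolist(),w.mean(0).round(1),np.round(r[1]),round(r[2],1))
q('sand',[(82,95),(274,97),(268,430),(82,428)],48,280,100,3.5)
q('tapenest',[(48,56),(317,60),(300,438),(48,434)],18,280,100,3.5)
q('planenest',[(475-385,36),(675-385,66),(598-385,455),(407-385,432)],18,420,10,7/3)
q('tapetop',[(585-385,122),(637-385,126),(648-385,170),(560-385,238)],65,420,10,7/3)
print('case corner',onz(p,585,142,0),onz(p,595,142,30))
E
```

```text
sand [[442.0, 72.0], [502.0, 71.0], [502.0, -38.0], [439.0, -37.0]] [471.3  16.8] [109.  62.] 89.0
tapenest [[428.0, 85.0], [519.0, 83.0], [516.0, -51.0], [425.0, -48.0]] [472.2  17.2] [134.  92.] 88.7
planenest [[619.0, 186.0], [723.0, 175.0], [704.0, -26.0], [596.0, -12.0]] [660.3  80.8] [202. 109.] 84.2
tapetop [[652.0, 137.0], [676.0, 136.0], [683.0, 118.0], [645.0, 87.0]] [663.9 119.7] [53. 34.] 82.1
case corner [808.02908611  54.20215607   0.        ] [796.05001634  55.65513659  30.        ]
```

{"op": "play_rows", "data": {"moves": [{"dx":0.004,"dy":0.05,"dz":0.013,"ax":0.0,"ay":0.01,"az":0.0,"jaw":1.0},{"dx":0.004,"dy":0.1,"dz":0.013,"ax":0.0,"ay":0.01,"az":0.0,"jaw":1.0},{"dx":0.004,"dy":0.145,"dz":0.013,"ax":0.0,"ay":0.01,"az":0.0,"jaw":1.0},{"dx":0.004,"dy":0.175,"dz":0.013,"ax":0.0,"ay":0.01,"az":0.0,"jaw":1.0},{"dx":0.004,"dy":0.189,"dz":0.013,"ax":0.0,"ay":0.01,"az":0.0,"jaw":1.0},{"dx":0.004,"dy":0.189,"dz":0.013,"ax":0.0,"ay":0.01,"az":0.0,"jaw":1.0},{"dx":0.004,"dy":0.189,"dz":0.013,"ax":0.0,"ay":0.01,"az":0.0,"jaw":-1.0},{"dx":0.004,"dy":0.189,"dz":0.013,"ax":0.0,"ay":0.01,"az":0.0,"jaw":-1.0},{"dx":0.004,"dy":0.189,"dz":0.013,"ax":0.0,"ay":0.01,"az":0.0,"jaw":-1.0},{"dx":0.004,"dy":0.189,"dz":0.013,"ax":0.0,"ay":0.01,"az":0.0,"jaw":-1.0},{"dx":0.004,"dy":0.189,"dz":0.013,"ax":0.0,"ay":0.01,"az":0.0,"jaw":-1.0},{"dx":0.004,"dy":0.189,"dz":0.013,"ax":0.0,"ay":0.01,"az":0.0,"jaw":-1.0}], "newtons": 20}}

```text
clock: 2.75
eef_pos: [470.2, 20.3, 52.2]
eef_rot: [-1.571, -0.001, -0.013]
wrist_force: [-1.0, 0.5, 7.1]
finger_gap: 62.1
```

```bash
python3 - <<'E'
from h import *
snap('side','s3.png'); snap('wrist','w3.png')
cv2.imwrite('pics/c3.png',np.vstack([cv2.resize(cv2.imread('pics/s3.png')[150:270,200:400],(500,300)),cv2.resize(cv2.imread('pics/w3.png')[100:340,120:520],(500,300))]))
E
```

```text
(no output)
```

View pics/c3.png

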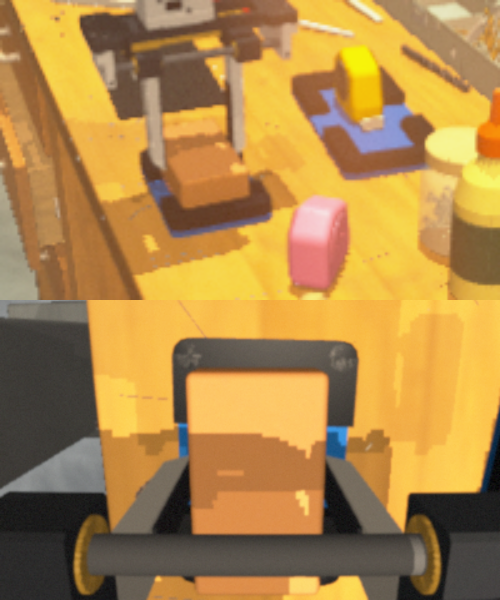

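{"op": "play_rows", "data": {"moves": [{"dx":0.0,"dy":-0.04,"dz":0.0,"ax":0.0,"ay":0.0,"az":0.0,"jaw":-1.0},{"dx":0.0,"dy":-0.075,"dz":0.02,"ax":0.0,"ay":0.0,"az":0.0,"jaw":-1.0},{"dx":0.006,"dy":-0.075,"dz":0.065,"ax":0.0,"ay":0.0,"az":0.0,"jaw":-1.0},{"dx":0.012,"dy":-0.075,"dz":0.11,"ax":0.0,"ay":0.0,"az":0.0,"jaw":-1.0},{"dx":0.018,"dy":-0.075,"dz":0.155,"ax":0.0,"ay":0.0,"az":0.0,"jaw":-1.0},{"dx":0.024,"dy":-0.075,"dz":0.2,"ax":0.0,"ay":0.0,"az":0.0,"jaw":-1.0},{"dx":0.028,"dy":-0.07,"dz":0.24,"ax":0.0,"ay":0.0,"az":0.0,"jaw":-1.0},{"dx":0.028,"dy":-0.04,"dz":0.262,"ax":0.0,"ay":0.0,"az":0.0,"jaw":-1.0},{"dx":0.028,"dy":-0.015,"dz":0.262,"ax":0.0,"ay":0.0,"az":0.0,"jaw":-1.0},{"dx":0.028,"dy":0.003,"dz":0.262,"ax":0.0,"ay":0.0,"az":0.0,"jaw":-1.0},{"dx":0.028,"dy":0.011,"dz":0.262,"ax":0.0,"ay":0.0,"az":0.0,"jaw":-1.0},{"dx":0.028,"dy":0.014,"dz":0.262,"ax":0.0,"ay":0.0,"az":0.0,"jaw":-1.0},{"dx":0.028,"dy":0.014,"dz":0.262,"ax":0.0,"ay":0.0,"az":0.0,"jaw":-1.0}]}}

```text
clock: 4.15
eef_pos: [501.3, 281.8, 38.1]
eef_rot: [-1.571, -0.0, -0.013]
wrist_force: [-0.5, -0.7, -0.8]
finger_gap: 62.1
```

```bash
python3 - <<'E'
from h import *
snap('side','s4.png'); snap('wrist','w4.png')
print(manip.read_state()['eef_pos'])
cv2.imwrite('pics/c4.png',np.vstack([cv2.resize(cv2.imread('pics/s4.png')[120:240,200:400],(500,300)),cv2.resize(cv2.imread('pics/w4.png')[100:340,120:520],(500,300))]))
E
```

```text
[501.64359503 281.9106439   38.45917845]
```

View pics/c4.png

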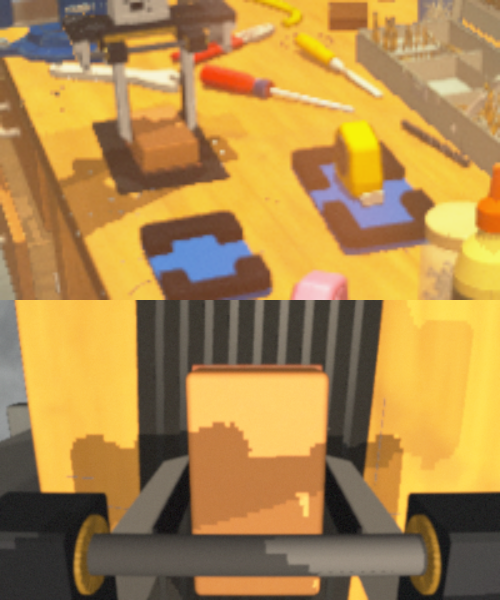

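{"op": "play_rows", "data": {"moves": [{"dx":0.0,"dy":0.002,"dz":0.0,"ax":0.0,"ay":0.0,"az":0.0,"jaw":-1.0},{"dx":0.0,"dy":0.002,"dz":0.0,"ax":0.0,"ay":0.0,"az":0.0,"jaw":1.0},{"dx":0.0,"dy":0.002,"dz":0.0,"ax":0.0,"ay":0.0,"az":0.0,"jaw":1.0},{"dx":0.0,"dy":0.002,"dz":0.0,"ax":0.0,"ay":0.0,"az":0.0,"jaw":1.0},{"dx":0.0,"dy":0.002,"dz":0.0,"ax":0.0,"ay":0.0,"az":0.0,"jaw":1.0},{"dx":0.0,"dy":-0.04,"dz":0.0,"ax":0.0,"ay":0.0,"az":0.0,"jaw":1.0},{"dx":0.0,"dy":-0.09,"dz":0.0,"ax":0.0,"ay":0.0,"az":0.0,"jaw":1.0},{"dx":0.02,"dy":-0.13,"dz":-0.02,"ax":0.0,"ay":0.02,"az":0.0,"jaw":1.0},{"dx":0.05,"dy":-0.155,"dz":-0.05,"ax":0.0,"ay":0.04,"az":0.0,"jaw":1.0},{"dx":0.08,"dy":-0.18,"dz":-0.08,"ax":0.0,"ay":0.06,"az":0.0,"jaw":1.0},{"dx":0.11,"dy":-0.19,"dz":-0.115,"ax":0.0,"ay":0.08,"az":0.0,"jaw":1.0},{"dx":0.14,"dy":-0.19,"dz":-0.15,"ax":0.0,"ay":0.094,"az":0.0,"jaw":1.0},{"dx":0.16,"dy":-0.19,"dz":-0.18,"ax":0.0,"ay":0.094,"az":0.0,"jaw":1.0},{"dx":0.16,"dy":-0.19,"dz":-0.18,"ax":0.0,"ay":0.094,"az":0.0,"jaw":1.0},{"dx":0.16,"dy":-0.19,"dz":-0.18,"ax":0.0,"ay":0.094,"az":0.0,"jaw":1.0}]}}

```text
clock: 5.75
eef_pos: [658.8, 99.4, 227.1]
eef_rot: [-1.571, 0.001, -0.108]
wrist_force: [-1.0, 1.2, 0.1]
finger_gap: 94.1
```

```bash
python3 - <<'E'
from h import *
im,p=snap('wrist','w5.png'); np.save('w5.npy',p,allow_pickle=True); snap('side','s5.png')
s=manip.read_state();print(s['eef_pos'],s['eef_rot'])
E
```

```text
[658.36641835 100.77562417 227.60988332] [-1.57065250e+00  1.68669752e-04 -1.06075660e-01]
```

View pics/w5.png

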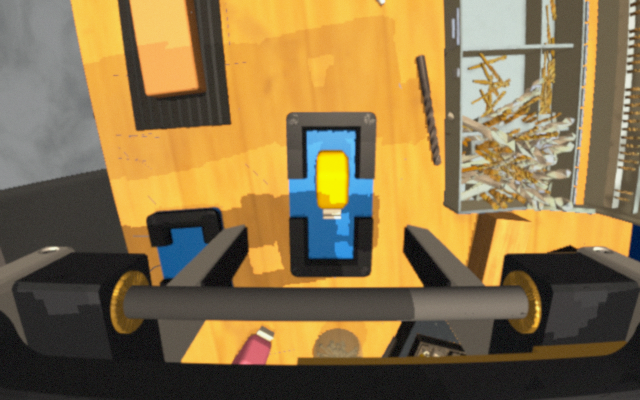

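Sanding block is on the mat at (170,45). The tape is at (332,180) in the plane nest at (332,195), and the emptied tape nest is at (185,245).

```bash
python3 - <<'E'
from h import *
im=cv2.imread('pics/w5.png')
cv2.imwrite('pics/c5.png',np.hstack([cv2.resize(im[100:290,270:390],None,fx=3,fy=3,interpolation=cv2.INTER_CUBIC),cv2.resize(im[200:295,140:240],None,fx=4,fy=4,interpolation=cv2.INTER_CUBIC)[:380].repeat(1,0) if 0 else cv2.copyMakeBorder(cv2.resize(im[200:295,140:240],None,fx=4,fy=4,interpolation=cv2.INTER_CUBIC),0,190,0,0,cv2.BORDER_CONSTANT)]))
E
```

```text
(no output)
```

View pics/c5.png

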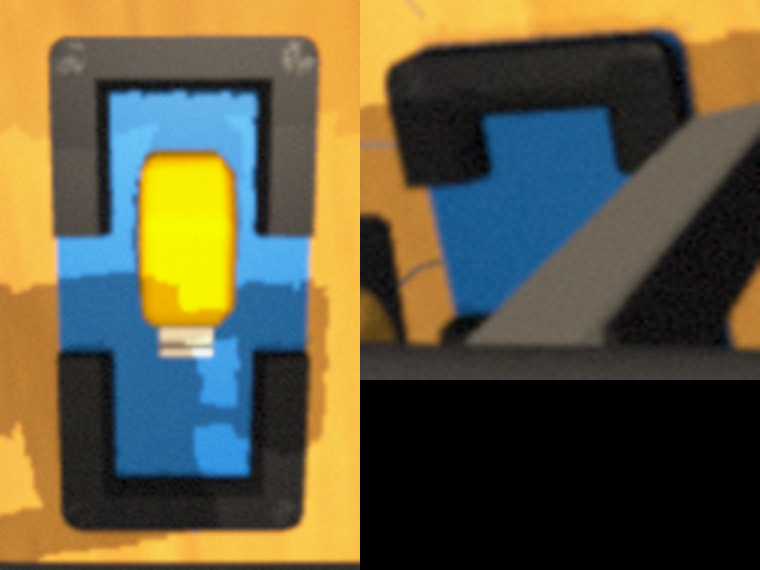

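```bash
python3 - <<'E'
from h import *
p=np.load('w5.npy',allow_pickle=True).item()
def q(n,pts,z,ox=270,oy=100,k=3):
    w=np.array([onz(p,ox+(x+.5)/k-.5,oy+(y+.5)/k-.5,z)[:2] for x,y in pts]); r=cv2.minAreaRect(w.astype(np.float32)); print(n,w.round(1).tolist(),w.mean(0).round(1),np.round(r[1]),round(r[2],1))
q('floor',[(108,92),(258,92),(250,475),(115,475)],6)
q('rim',[(50,38),(318,38),(302,528),(63,528)],18)
q('tape flanks',[(138,240),(236,240)],50)
q('tape flanks',[(138,300),(234,300)],50)
q('ends',[(187,152)],40); q('end',[(187,322)],55);q('hook',[(187,357)],8)
print(ray(p,320,200)[0])
E
```

```text
floor [[641.1, 165.1], [700.2, 158.7], [682.7, -3.2], [624.3, 3.1]] [662.1  80.9] [163.  59.] 83.8
rim [[622.3, 187.6], [723.7, 176.6], [702.3, -24.8], [600.4, -13.8]] [662.2  81.4] [203. 102.] 83.8
tape flanks [[648.3, 111.8], [683.7, 107.9]] [666.  109.9] [36.  0.] 173.8
tape flanks [[645.8, 89.6], [680.9, 85.8]] [663.3  87.7] [35.  0.] 173.8
ends [[669.4, 140.6]] [669.4 140.6] [0. 0.] 0.0
end [[662.9, 80.6]] [662.9  80.6] [0. 0.] 0.0
hook [[661.0, 53.6]] [661.   53.6] [0. 0.] 0.0
[665.37192665 165.53391187 387.84146031]
```

{"op": "play_rows", "data": {"moves": [{"dx":0.007,"dy":0.05,"dz":0.003,"ax":0.0,"ay":0.0,"az":0.0,"jaw":1.0},{"dx":0.007,"dy":0.1,"dz":0.003,"ax":0.0,"ay":0.0,"az":0.0,"jaw":1.0},{"dx":0.007,"dy":0.145,"dz":0.003,"ax":0.0,"ay":0.0,"az":0.0,"jaw":1.0},{"dx":0.007,"dy":0.17,"dz":0.003,"ax":0.0,"ay":0.0,"az":0.0,"jaw":1.0},{"dx":0.007,"dy":0.181,"dz":0.003,"ax":0.0,"ay":0.0,"az":0.0,"jaw":1.0},{"dx":0.007,"dy":0.181,"dz":0.003,"ax":0.0,"ay":0.0,"az":0.0,"jaw":1.0},{"dx":0.007,"dy":0.181,"dz":0.003,"ax":0.0,"ay":0.0,"az":0.0,"jaw":-1.0},{"dx":0.007,"dy":0.181,"dz":0.003,"ax":0.0,"ay":0.0,"az":0.0,"jaw":-1.0},{"dx":0.007,"dy":0.181,"dz":0.003,"ax":0.0,"ay":0.0,"az":0.0,"jaw":-1.0},{"dx":0.007,"dy":0.181,"dz":0.003,"ax":0.0,"ay":0.0,"az":0.0,"jaw":-1.0},{"dx":0.007,"dy":0.181,"dz":0.003,"ax":0.0,"ay":0.0,"az":0.0,"jaw":-1.0},{"dx":0.007,"dy":0.181,"dz":0.003,"ax":0.0,"ay":0.0,"az":0.0,"jaw":-1.0},{"dx":0.007,"dy":0.181,"dz":0.003,"ax":0.0,"ay":0.0,"az":0.0,"jaw":-1.0},{"dx":0.007,"dy":0.181,"dz":0.003,"ax":0.0,"ay":0.0,"az":0.0,"jaw":-1.0}], "newtons": 25}}

```text
clock: 7.25
eef_pos: [666.1, 102.0, 46.6]
eef_rot: [-1.571, 0.0, -0.107]
wrist_force: [-1.5, -1.1, -1.2]
finger_gap: 33.6
```

{"op": "play_rows", "data": {"moves": [{"dx":0.0,"dy":-0.04,"dz":0.0,"ax":0.0,"ay":0.0,"az":0.0,"jaw":-1.0},{"dx":-0.01,"dy":-0.075,"dz":-0.005,"ax":0.0,"ay":0.0,"az":0.0,"jaw":-1.0},{"dx":-0.05,"dy":-0.095,"dz":-0.027,"ax":0.0,"ay":-0.02,"az":0.0,"jaw":-1.0},{"dx":-0.09,"dy":-0.095,"dz":-0.049,"ax":0.0,"ay":-0.04,"az":0.0,"jaw":-1.0},{"dx":-0.13,"dy":-0.095,"dz":-0.071,"ax":0.0,"ay":-0.06,"az":0.0,"jaw":-1.0},{"dx":-0.165,"dy":-0.095,"dz":-0.09,"ax":0.0,"ay":-0.08,"az":0.0,"jaw":-1.0},{"dx":-0.184,"dy":-0.095,"dz":-0.099,"ax":0.0,"ay":-0.09,"az":0.0,"jaw":-1.0},{"dx":-0.184,"dy":-0.095,"dz":-0.099,"ax":0.0,"ay":-0.09,"az":0.0,"jaw":-1.0},{"dx":-0.184,"dy":-0.095,"dz":-0.099,"ax":0.0,"ay":-0.09,"az":0.0,"jaw":-1.0}]}}

```text
clock: 8.15
eef_pos: [472.9, 23.2, 141.9]
eef_rot: [-1.571, -0.001, -0.017]
wrist_force: [-0.1, -0.5, -1.6]
finger_gap: 33.9
```

```bash
python3 - <<'E'
from h import *
im,p=snap('wrist','w6.png'); np.save('w6.npy',p,allow_pickle=True); im,q=snap('side','s6.png'); np.save('s6.npy',q,allow_pickle=True)
s=manip.read_state();print(s['clock'],s['eef_pos'],s['eef_rot'])
a=cv2.imread('pics/w6.png')[90:340,200:460]; b=cv2.imread('pics/s6.png')[150:260,220:350]
cv2.imwrite('pics/c6.png',np.vstack([cv2.resize(a,(390,375),interpolation=cv2.INTER_CUBIC)] if 0 else [np.hstack([cv2.resize(a,(416,400)),cv2.resize(b,(380,400))])]))
E
```

```text
8.25 [473.19488231  23.45073639 141.55773141] [-1.57077215e+00 -1.79453742e-04 -1.69801291e-02]
```

View pics/c6.png

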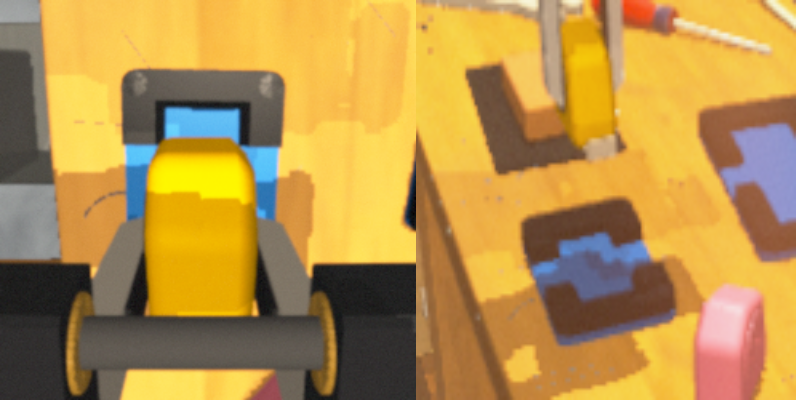

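```bash
python3 - <<'E'
from h import *
p=np.load('w6.npy',allow_pickle=True).item()
f=lambda x,y,z:onz(p,200+x/1.6,90+y/1.6,z)[:2].round(1)
print('rim',f(122,72,18),f(285,72,18),'rim y',f(203,69,18),'floor',f(164,109,6),f(240,109,6),'notch',f(127,146,18),f(280,146,18))
print('tape far top',f(203,139,141.6+15), f(148,185,150),f(253,185,150))
E
```

```text
rim [429.4  84.3] [520.1  82.7] rim y [474.5  85. ] floor [451.2  62.1] [495.9  61.4] notch [430.1  42.5] [518.  41.]
tape far top [473.5  67.2] [456.1  51.9] [489.   51.4]
```

{"op": "play_rows", "data": {"moves": [{"dx":0.0,"dy":0.03,"dz":-0.0015,"ax":0.0,"ay":0.0,"az":0.0,"jaw":-1.0},{"dx":0.0,"dy":0.055,"dz":-0.0015,"ax":0.0,"ay":0.0,"az":0.0,"jaw":-1.0},{"dx":0.0,"dy":0.07,"dz":-0.0015,"ax":0.0,"ay":0.0,"az":0.0,"jaw":-1.0},{"dx":0.0,"dy":0.08,"dz":-0.0015,"ax":0.0,"ay":0.0,"az":0.0,"jaw":-1.0},{"dx":0.0,"dy":0.088,"dz":-0.0015,"ax":0.0,"ay":0.0,"az":0.0,"jaw":-1.0},{"dx":0.0,"dy":0.093,"dz":-0.0015,"ax":0.0,"ay":0.0,"az":0.0,"jaw":-1.0},{"dx":0.0,"dy":0.095,"dz":-0.0015,"ax":0.0,"ay":0.0,"az":0.0,"jaw":-1.0},{"dx":0.0,"dy":0.095,"dz":-0.0015,"ax":0.0,"ay":0.0,"az":0.0,"jaw":-1.0}]}}

```text
clock: 9.05
eef_pos: [472.8, 21.8, 46.9]
eef_rot: [-1.571, -0.001, -0.017]
wrist_force: [0.5, -0.1, -2.5]
finger_gap: 33.9
```

{"op": "play_rows", "data": {"moves": [{"dx":0.0,"dy":0.001,"dz":0.0,"ax":0.0,"ay":0.0,"az":0.0,"jaw":-1.0},{"dx":0.0,"dy":0.001,"dz":0.0,"ax":0.0,"ay":0.0,"az":0.0,"jaw":0.3},{"dx":0.0,"dy":0.001,"dz":0.0,"ax":0.0,"ay":0.0,"az":0.0,"jaw":0.3},{"dx":0.0,"dy":0.001,"dz":0.0,"ax":0.0,"ay":0.0,"az":0.0,"jaw":0.3},{"dx":0.0,"dy":-0.04,"dz":0.0,"ax":0.0,"ay":0.0,"az":0.0,"jaw":0.3},{"dx":0.0,"dy":-0.09,"dz":0.0,"ax":0.0,"ay":0.0,"az":0.0,"jaw":1.0},{"dx":0.0,"dy":-0.135,"dz":-0.01,"ax":0.0,"ay":0.0,"az":0.0,"jaw":1.0},{"dx":0.001,"dy":-0.165,"dz":-0.045,"ax":0.0,"ay":-0.02,"az":0.0,"jaw":1.0},{"dx":0.002,"dy":-0.185,"dz":-0.09,"ax":0.0,"ay":-0.04,"az":0.0,"jaw":1.0},{"dx":0.003,"dy":-0.185,"dz":-0.135,"ax":0.0,"ay":-0.06,"az":0.0,"jaw":1.0},{"dx":0.005,"dy":-0.185,"dz":-0.18,"ax":0.0,"ay":-0.08,"az":0.0,"jaw":1.0},{"dx":0.006,"dy":-0.185,"dz":-0.225,"ax":0.0,"ay":-0.1,"az":0.0,"jaw":1.0},{"dx":0.007,"dy":-0.185,"dz":-0.27,"ax":0.0,"ay":-0.12,"az":0.0,"jaw":1.0},{"dx":0.008,"dy":-0.185,"dz":-0.31,"ax":0.0,"ay":-0.13,"az":0.0,"jaw":1.0},{"dx":0.009,"dy":-0.185,"dz":-0.326,"ax":0.0,"ay":-0.137,"az":0.0,"jaw":1.0},{"dx":0.009,"dy":-0.185,"dz":-0.326,"ax":0.0,"ay":-0.137,"az":0.0,"jaw":1.0},{"dx":0.009,"dy":-0.185,"dz":-0.326,"ax":0.0,"ay":-0.137,"az":0.0,"jaw":1.0}]}}

```text
clock: 10.75
eef_pos: [476.1, -303.4, 231.4]
eef_rot: [-1.57, 0.0, 0.12]
wrist_force: [-0.4, 0.5, -0.5]
finger_gap: 94.1
```

```bash
python3 - <<'E'
from h import *
im,p=snap('wrist','w7.png'); np.save('w7.npy',p,allow_pickle=True); im,q=snap('side','s7.png')
s=manip.read_state();print(s['clock'],s['eef_pos'],s['eef_rot'])
a=cv2.imread('pics/w7.png'); b=cv2.imread('pics/s7.png')[150:260,220:350]
cv2.imwrite('pics/c7.png',np.hstack([cv2.resize(a[100:300,270:410],None,fx=3,fy=3,interpolation=cv2.INTER_CUBIC),cv2.copyMakeBorder(cv2.resize(b,(350,300)),0,300,0,0,cv2.BORDER_CONSTANT)]))
E
```

```text
10.85 [ 476.27677528 -302.93409224  231.78381433] [-1.57074820e+00 -1.88323840e-04  1.21249482e-01]
```

View pics/c7.png

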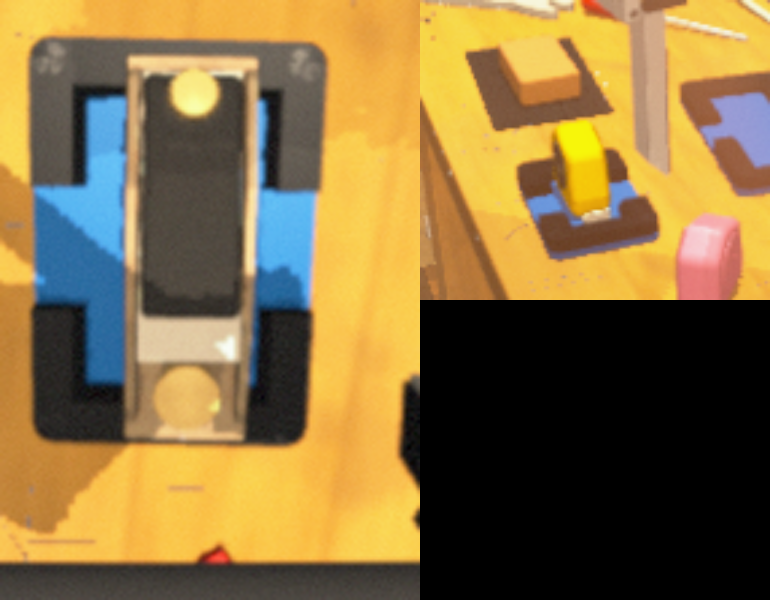

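View pics/w7.png

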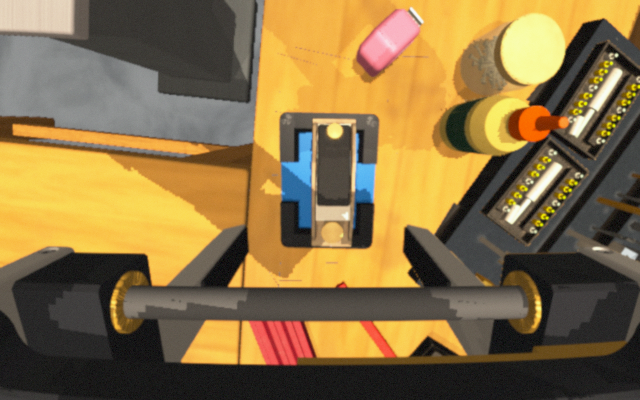

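```bash
python3 - <<'E'
from h import *
p=np.load('w7.npy',allow_pickle=True).item()
def q(n,pts,z,ox=270,oy=100,k=3):
    w=np.array([onz(p,ox+(x+.5)/k-.5,oy+(y+.5)/k-.5,z)[:2] for x,y in pts]); r=cv2.minAreaRect(w.astype(np.float32)); print(n,w.round(1).tolist(),w.mean(0).round(1),np.round(r[1]),round(r[2],1))
q('rim',[(30,38),(327,38),(305,443),(33,440)],18)
q('floor',[(86,97),(260,97),(250,384),(86,384)],6)
for z in (18,26): q('plane ends',[(127,56),(257,56),(244,439),(124,437)],z)
q('cheek mid',[(127,235),(254,235)],48)
E
```

```text
rim [[412.7, -226.1], [526.2, -212.4], [542.9, -377.2], [428.4, -389.6]] [ 477.6 -301.3] [115. 167.] 5.8
floor [[435.4, -246.1], [504.8, -237.7], [517.6, -357.7], [447.6, -366.2]] [ 476.4 -301.9] [ 70. 122.] 6.1
plane ends [[450.6, -228.5], [500.4, -222.4], [517.0, -378.4], [466.5, -383.6]] [ 483.6 -303.2] [ 51. 157.] 6.1
plane ends [[450.9, -228.7], [499.7, -222.7], [515.9, -375.4], [466.5, -380.5]] [ 483.3 -301.8] [ 50. 154.] 6.1
cheek mid [[459.1, -293.0], [505.6, -287.4]] [ 482.3 -290.2] [47.  0.] -173.1
```

{"op": "play_rows", "data": {"moves": [{"dx":0.007,"dy":0.05,"dz":0.0,"ax":0.0,"ay":0.015,"az":0.0,"jaw":1.0},{"dx":0.007,"dy":0.1,"dz":0.0,"ax":0.0,"ay":0.015,"az":0.0,"jaw":1.0},{"dx":0.007,"dy":0.145,"dz":0.0,"ax":0.0,"ay":0.015,"az":0.0,"jaw":1.0},{"dx":0.007,"dy":0.17,"dz":0.0,"ax":0.0,"ay":0.015,"az":0.0,"jaw":1.0},{"dx":0.007,"dy":0.182,"dz":0.0,"ax":0.0,"ay":0.015,"az":0.0,"jaw":1.0},{"dx":0.007,"dy":0.182,"dz":0.0,"ax":0.0,"ay":0.015,"az":0.0,"jaw":1.0},{"dx":0.007,"dy":0.182,"dz":0.0,"ax":0.0,"ay":0.015,"az":0.0,"jaw":-1.0},{"dx":0.007,"dy":0.182,"dz":0.0,"ax":0.0,"ay":0.015,"az":0.0,"jaw":-1.0},{"dx":0.007,"dy":0.182,"dz":0.0,"ax":0.0,"ay":0.015,"az":0.0,"jaw":-1.0},{"dx":0.007,"dy":0.182,"dz":0.0,"ax":0.0,"ay":0.015,"az":0.0,"jaw":-1.0},{"dx":0.007,"dy":0.182,"dz":0.0,"ax":0.0,"ay":0.015,"az":0.0,"jaw":-1.0},{"dx":0.007,"dy":0.182,"dz":0.0,"ax":0.0,"ay":0.015,"az":0.0,"jaw":-1.0},{"dx":0.007,"dy":0.182,"dz":0.0,"ax":0.0,"ay":0.015,"az":0.0,"jaw":-1.0},{"dx":0.007,"dy":0.182,"dz":0.0,"ax":0.0,"ay":0.015,"az":0.0,"jaw":-1.0}], "newtons": 50}}

```text
clock: 12.25
eef_pos: [483.2, -303.6, 49.8]
eef_rot: [-1.571, -0.001, 0.105]
wrist_force: [2.1, 0.4, 2.1]
finger_gap: 47.4
```

{"op": "play_rows", "data": {"moves": [{"dx":0.0,"dy":-0.03,"dz":0.0,"ax":0.0,"ay":0.0,"az":0.0,"jaw":-1.0},{"dx":0.0,"dy":-0.07,"dz":0.0,"ax":0.0,"ay":0.0,"az":0.0,"jaw":-1.0},{"dx":0.0,"dy":-0.115,"dz":0.0,"ax":0.0,"ay":0.0,"az":0.0,"jaw":-1.0},{"dx":0.008,"dy":-0.145,"dz":0.014,"ax":0.0,"ay":0.01,"az":0.0,"jaw":-1.0},{"dx":0.025,"dy":-0.15,"dz":0.042,"ax":0.0,"ay":0.025,"az":0.0,"jaw":-1.0},{"dx":0.046,"dy":-0.15,"dz":0.077,"ax":0.0,"ay":0.045,"az":0.0,"jaw":-1.0},{"dx":0.068,"dy":-0.15,"dz":0.113,"ax":0.0,"ay":0.066,"az":0.0,"jaw":-1.0},{"dx":0.09,"dy":-0.15,"dz":0.149,"ax":0.0,"ay":0.087,"az":0.0,"jaw":-1.0},{"dx":0.112,"dy":-0.15,"dz":0.186,"ax":0.0,"ay":0.109,"az":0.0,"jaw":-1.0},{"dx":0.134,"dy":-0.15,"dz":0.223,"ax":0.0,"ay":0.13,"az":0.0,"jaw":-1.0},{"dx":0.156,"dy":-0.145,"dz":0.259,"ax":0.0,"ay":0.152,"az":0.0,"jaw":-1.0},{"dx":0.178,"dy":-0.135,"dz":0.296,"ax":0.0,"ay":0.174,"az":0.0,"jaw":-1.0},{"dx":0.198,"dy":-0.125,"dz":0.329,"ax":0.0,"ay":0.194,"az":0.0,"jaw":-1.0},{"dx":0.212,"dy":-0.115,"dz":0.352,"ax":0.0,"ay":0.207,"az":0.0,"jaw":-1.0},{"dx":0.218,"dy":-0.105,"dz":0.363,"ax":0.0,"ay":0.213,"az":0.0,"jaw":-1.0},{"dx":0.218,"dy":-0.1,"dz":0.363,"ax":0.0,"ay":0.213,"az":0.0,"jaw":-1.0},{"dx":0.218,"dy":-0.1,"dz":0.363,"ax":0.0,"ay":0.213,"az":0.0,"jaw":-1.0}]}}

```text
clock: 13.95
eef_pos: [660.9, 79.5, 148.0]
eef_rot: [-1.572, 0.003, -0.108]
wrist_force: [-0.5, -0.6, -5.8]
finger_gap: 47.4
```

```bash
python3 - <<'E'
from h import *
im,p=snap('wrist','w8.png'); np.save('w8.npy',p,allow_pickle=True); im,q=snap('side','s8.png')
s=manip.read_state();print(s['clock'],s['eef_pos'],s['eef_rot'],s['finger_gap'])
a=cv2.imread('pics/w8.png')[90:340,200:460]; b=cv2.imread('pics/s8.png')[90:230,260:440]
cv2.imwrite('pics/c8.png',np.hstack([cv2.resize(a,(416,400)),cv2.resize(b,(380,400))]))
E
```

```text
14.05 [661.51071052  79.09632573 149.82561333] [-1.57107033e+00  1.08016609e-04 -1.09025915e-01] 47.56649109983444
```

View pics/c8.png

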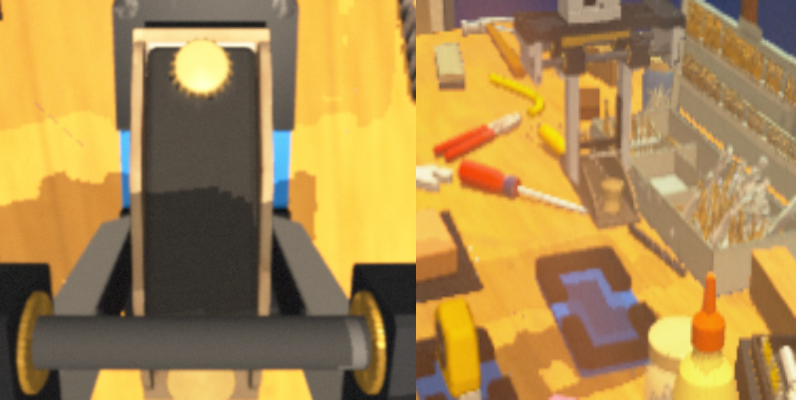

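```bash
python3 - <<'E'
from h import *
p=np.load('w8.npy',allow_pickle=True).item()
f=lambda x,y,z:onz(p,200+x/1.6,90+y/1.6,z)[:2].round(1)
for z in (118,125): print('plane end',f(133,30,z),f(271,28,z))
print('notch rim',f(115,130,18),f(296,130,18),'notch floor',f(122,170,6),f(289,170,6))
print('cheeks', f(134,200,145),f(271,200,145))
E
```

```text
plane end [643.6 159.3] [694.  154.5]
plane end [644.5 158.8] [693.  154.2]
notch rim [612.8 111.6] [717.7 100.3] notch floor [611.3  85.1] [713.8  74.1]
cheeks [639.8 102.2] [685.9  97.3]
```

{"op": "play_rows", "data": {"moves": [{"dx":0.001,"dy":0.03,"dz":0.001,"ax":0.0,"ay":0.0,"az":0.0,"jaw":-1.0},{"dx":0.001,"dy":0.06,"dz":0.001,"ax":0.0,"ay":0.0,"az":0.0,"jaw":-1.0},{"dx":0.001,"dy":0.08,"dz":0.001,"ax":0.0,"ay":0.0,"az":0.0,"jaw":-1.0},{"dx":0.001,"dy":0.092,"dz":0.001,"ax":0.0,"ay":0.0,"az":0.0,"jaw":-1.0},{"dx":0.001,"dy":0.1,"dz":0.001,"ax":0.0,"ay":0.0,"az":0.0,"jaw":-1.0},{"dx":0.001,"dy":0.106,"dz":0.001,"ax":0.0,"ay":0.0,"az":0.0,"jaw":-1.0},{"dx":0.001,"dy":0.11,"dz":0.001,"ax":0.0,"ay":0.0,"az":0.0,"jaw":-1.0},{"dx":0.001,"dy":0.112,"dz":0.001,"ax":0.0,"ay":0.0,"az":0.0,"jaw":-1.0},{"dx":0.001,"dy":0.112,"dz":0.001,"ax":0.0,"ay":0.0,"az":0.0,"jaw":-1.0}]}}

```text
clock: 14.95
eef_pos: [663.1, 81.3, 38.1]
eef_rot: [-1.571, -0.001, -0.108]
wrist_force: [0.4, 0.1, -5.6]
finger_gap: 47.6
```

{"op": "play_rows", "data": {"moves": [{"dx":0.0,"dy":0.001,"dz":0.0,"ax":0.0,"ay":0.0,"az":0.0,"jaw":-1.0},{"dx":0.0,"dy":0.001,"dz":0.0,"ax":0.0,"ay":0.0,"az":0.0,"jaw":0.5},{"dx":0.0,"dy":0.001,"dz":0.0,"ax":0.0,"ay":0.0,"az":0.0,"jaw":0.5},{"dx":0.0,"dy":0.001,"dz":0.0,"ax":0.0,"ay":0.0,"az":0.0,"jaw":0.5},{"dx":0.0,"dy":0.001,"dz":0.0,"ax":0.0,"ay":0.0,"az":0.0,"jaw":0.5},{"dx":0.0,"dy":-0.04,"dz":0.0,"ax":0.0,"ay":0.0,"az":0.0,"jaw":0.5},{"dx":0.0,"dy":-0.085,"dz":0.0,"ax":0.0,"ay":0.0,"az":0.0,"jaw":1.0},{"dx":-0.01,"dy":-0.13,"dz":0.01,"ax":0.0,"ay":0.0,"az":0.0,"jaw":1.0},{"dx":-0.035,"dy":-0.16,"dz":0.035,"ax":0.0,"ay":-0.02,"az":0.0,"jaw":1.0},{"dx":-0.065,"dy":-0.18,"dz":0.065,"ax":0.0,"ay":-0.04,"az":0.0,"jaw":1.0},{"dx":-0.095,"dy":-0.19,"dz":0.095,"ax":0.0,"ay":-0.06,"az":0.0,"jaw":1.0},{"dx":-0.125,"dy":-0.19,"dz":0.125,"ax":0.0,"ay":-0.08,"az":0.0,"jaw":1.0},{"dx":-0.155,"dy":-0.19,"dz":0.155,"ax":0.0,"ay":-0.095,"az":0.0,"jaw":1.0},{"dx":-0.182,"dy":-0.19,"dz":0.179,"ax":0.0,"ay":-0.095,"az":0.0,"jaw":1.0},{"dx":-0.182,"dy":-0.19,"dz":0.179,"ax":0.0,"ay":-0.095,"az":0.0,"jaw":1.0},{"dx":-0.182,"dy":-0.19,"dz":0.179,"ax":0.0,"ay":-0.095,"az":0.0,"jaw":1.0}]}}

```text
clock: 16.55
eef_pos: [501.0, 279.2, 227.9]
eef_rot: [-1.571, -0.001, -0.012]
wrist_force: [-0.3, 0.2, 0.1]
finger_gap: 93.9
```

```bash
python3 - <<'E'
from h import *
im,p=snap('wrist','w9.png'); np.save('w9.npy',p,allow_pickle=True); im,q=snap('side','s9.png')
s=manip.read_state();print(s['clock'],s['eef_pos'],s['eef_rot'],s['finger_gap'])
a=cv2.imread('pics/w9.png')[100:290,260:400]; b=cv2.imread('pics/s9.png')[140:240,260:400]
cv2.imwrite('pics/c9.png',np.hstack([cv2.resize(a,None,fx=3,fy=3,interpolation=cv2.INTER_CUBIC),cv2.resize(b,(380,570))]))
E
```

```text
16.65 [501.71944261 278.17051848 227.59638959] [-1.57090481e+00 -1.72654307e-04 -1.37786657e-02] 93.5626824740272
```

View pics/c9.png

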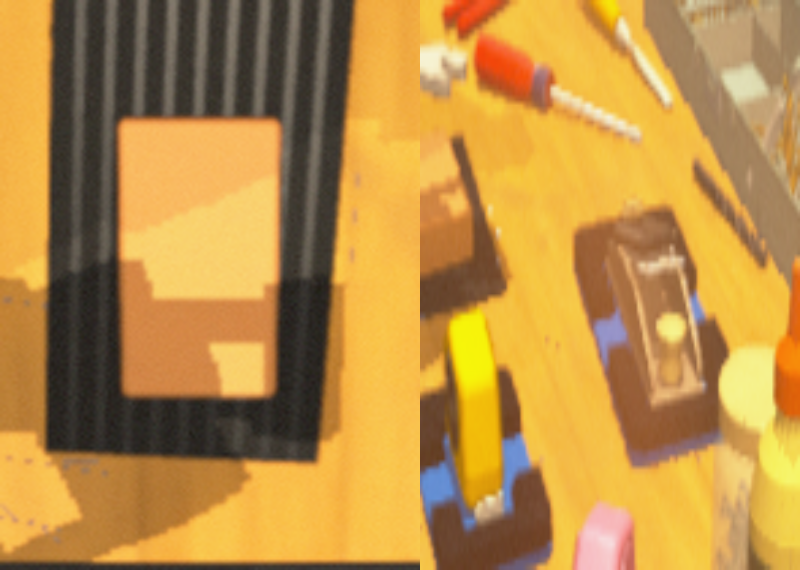

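The plane sits low in its nest. The sanding block's top runs (118,118)–(276,397) in the crop, square to the jaws.

```bash
python3 - <<'E'
from h import *
p=np.load('w9.npy',allow_pickle=True).item()
w=np.array([onz(p,260+x/3,100+y/3,32.5)[:2] for x,y in [(118,118),(281,118),(276,397),(123,397)]]); print(w.round(1).tolist(),w.mean(0),cv2.minAreaRect(w.astype(np.float32)))
E
```

```text
[[471.7, 333.4], [532.4, 332.7], [531.3, 223.6], [470.4, 224.3]] [501.45101635 278.50153743] ((501.4893493652344, 278.5003662109375), (109.09514617919922, 60.860260009765625), 89.33598327636719)
```

{"op": "play_rows", "data": {"moves": [{"dx":0.0,"dy":0.05,"dz":0.0,"ax":0.0,"ay":0.0,"az":0.0,"jaw":1.0},{"dx":0.0,"dy":0.1,"dz":0.0,"ax":0.0,"ay":0.0,"az":0.0,"jaw":1.0},{"dx":0.0,"dy":0.145,"dz":0.0,"ax":0.0,"ay":0.0,"az":0.0,"jaw":1.0},{"dx":0.0,"dy":0.18,"dz":0.0,"ax":0.0,"ay":0.0,"az":0.0,"jaw":1.0},{"dx":0.0,"dy":0.1925,"dz":0.0,"ax":0.0,"ay":0.0,"az":0.0,"jaw":1.0},{"dx":0.0,"dy":0.1925,"dz":0.0,"ax":0.0,"ay":0.0,"az":0.0,"jaw":1.0},{"dx":0.0,"dy":0.1925,"dz":0.0,"ax":0.0,"ay":0.0,"az":0.0,"jaw":-1.0},{"dx":0.0,"dy":0.1925,"dz":0.0,"ax":0.0,"ay":0.0,"az":0.0,"jaw":-1.0},{"dx":0.0,"dy":0.1925,"dz":0.0,"ax":0.0,"ay":0.0,"az":0.0,"jaw":-1.0},{"dx":0.0,"dy":0.1925,"dz":0.0,"ax":0.0,"ay":0.0,"az":0.0,"jaw":-1.0},{"dx":0.0,"dy":0.1925,"dz":0.0,"ax":0.0,"ay":0.0,"az":0.0,"jaw":-1.0},{"dx":0.0,"dy":0.1925,"dz":0.0,"ax":0.0,"ay":0.0,"az":0.0,"jaw":-1.0}], "newtons": 20}}

```text
clock: 17.85
eef_pos: [501.4, 279.0, 35.8]
eef_rot: [-1.57, -0.001, -0.013]
wrist_force: [-1.7, -0.7, 6.4]
finger_gap: 61.8
```

{"op": "play_rows", "data": {"moves": [{"dx":0.0,"dy":-0.04,"dz":0.0,"ax":0.0,"ay":0.0,"az":0.0,"jaw":-1.0},{"dx":0.0,"dy":-0.085,"dz":0.0,"ax":0.0,"ay":0.0,"az":0.0,"jaw":-1.0},{"dx":0.0,"dy":-0.125,"dz":-0.015,"ax":0.0,"ay":0.0,"az":0.0,"jaw":-1.0},{"dx":-0.001,"dy":-0.13,"dz":-0.05,"ax":0.0,"ay":-0.01,"az":0.0,"jaw":-1.0},{"dx":-0.003,"dy":-0.13,"dz":-0.095,"ax":0.0,"ay":-0.02,"az":0.0,"jaw":-1.0},{"dx":-0.004,"dy":-0.13,"dz":-0.14,"ax":0.0,"ay":-0.03,"az":0.0,"jaw":-1.0},{"dx":-0.005,"dy":-0.13,"dz":-0.185,"ax":0.0,"ay":-0.04,"az":0.0,"jaw":-1.0},{"dx":-0.007,"dy":-0.13,"dz":-0.23,"ax":0.0,"ay":-0.05,"az":0.0,"jaw":-1.0},{"dx":-0.008,"dy":-0.13,"dz":-0.275,"ax":0.0,"ay":-0.06,"az":0.0,"jaw":-1.0},{"dx":-0.009,"dy":-0.13,"dz":-0.32,"ax":0.0,"ay":-0.07,"az":0.0,"jaw":-1.0},{"dx":-0.011,"dy":-0.13,"dz":-0.365,"ax":0.0,"ay":-0.08,"az":0.0,"jaw":-1.0},{"dx":-0.012,"dy":-0.13,"dz":-0.41,"ax":0.0,"ay":-0.09,"az":0.0,"jaw":-1.0},{"dx":-0.013,"dy":-0.13,"dz":-0.455,"ax":0.0,"ay":-0.1,"az":0.0,"jaw":-1.0},{"dx":-0.015,"dy":-0.13,"dz":-0.5,"ax":0.0,"ay":-0.11,"az":0.0,"jaw":-1.0},{"dx":-0.016,"dy":-0.13,"dz":-0.54,"ax":0.0,"ay":-0.118,"az":0.0,"jaw":-1.0},{"dx":-0.017,"dy":-0.125,"dz":-0.57,"ax":0.0,"ay":-0.118,"az":0.0,"jaw":-1.0},{"dx":-0.017,"dy":-0.115,"dz":-0.581,"ax":0.0,"ay":-0.118,"az":0.0,"jaw":-1.0},{"dx":-0.017,"dy":-0.115,"dz":-0.581,"ax":0.0,"ay":-0.118,"az":0.0,"jaw":-1.0},{"dx":-0.017,"dy":-0.115,"dz":-0.581,"ax":0.0,"ay":-0.118,"az":0.0,"jaw":-1.0}]}}

```text
clock: 19.75
eef_pos: [476.6, -300.8, 149.7]
eef_rot: [-1.57, 0.001, 0.105]
wrist_force: [0.5, 0.2, -1.4]
finger_gap: 61.7
```

```bash
python3 - <<'E'
from h import *
im,p=snap('wrist','w10.png'); np.save('w10.npy',p,allow_pickle=True); im,q=snap('side','s10.png')
s=manip.read_state();print(s['clock'],s['eef_pos'],s['eef_rot'],s['finger_gap'])
a=cv2.imread('pics/w10.png')[90:340,200:460]; b=cv2.imread('pics/s10.png')[190:350,250:430]
cv2.imwrite('pics/c10.png',np.hstack([cv2.resize(a,(416,400)),cv2.resize(b,(380,400))]))
E
```

```text
19.85 [ 476.97753086 -300.67644977  150.42586902] [-1.57083136e+00 -2.32448791e-04  1.06407108e-01] 61.838258832925405
```

View pics/c10.png

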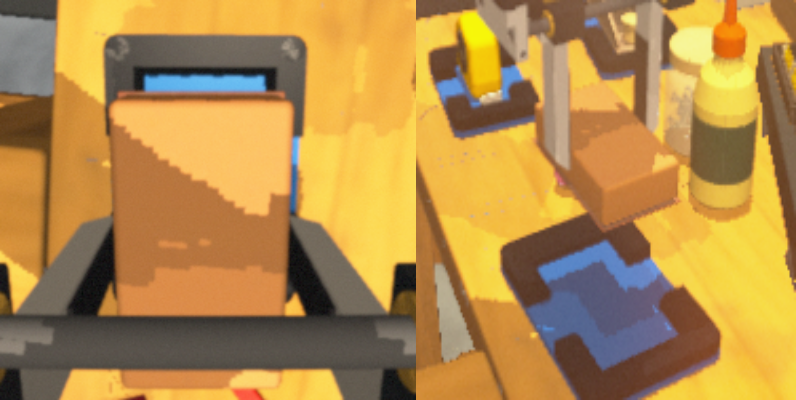

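```bash
python3 - <<'E'
from h import *
p=np.load('w10.npy',allow_pickle=True).item()
f=lambda x,y,z:onz(p,200+x/1.6,90+y/1.6,z)[:2].round(1)
z=148.5
print('top far',f(113,100,z),f(292,98,z),'near',f(122,388,z),f(285,386,z),'underside far',f(120,94,z-30),f(285,92,z-30))
print('rim far',f(105,36,18),f(307,37,18),'floor far',f(145,75,6),f(266,75,6))
E
```

```text
top far [ 442.3 -249.9] [ 499.2 -243.2] near [ 452.3 -355.4] [ 512.4 -348.1] underside far [ 439.8 -250.2] [ 501.9 -242.8]
rim far [ 413.6 -226.6] [ 527.1 -215.1] floor far [ 436.6 -246.4] [ 508.3 -238.8]
```

{"op": "play_rows", "data": {"moves": [{"dx":0.001,"dy":0.03,"dz":0.0,"ax":0.0,"ay":0.0,"az":0.0,"jaw":-1.0},{"dx":0.001,"dy":0.06,"dz":0.0,"ax":0.0,"ay":0.0,"az":0.0,"jaw":-1.0},{"dx":0.001,"dy":0.08,"dz":0.0,"ax":0.0,"ay":0.0,"az":0.0,"jaw":-1.0},{"dx":0.001,"dy":0.092,"dz":0.0,"ax":0.0,"ay":0.0,"az":0.0,"jaw":-1.0},{"dx":0.001,"dy":0.1,"dz":0.0,"ax":0.0,"ay":0.0,"az":0.0,"jaw":-1.0},{"dx":0.001,"dy":0.106,"dz":0.0,"ax":0.0,"ay":0.0,"az":0.0,"jaw":-1.0},{"dx":0.001,"dy":0.11,"dz":0.0,"ax":0.0,"ay":0.0,"az":0.0,"jaw":-1.0},{"dx":0.001,"dy":0.1115,"dz":0.0,"ax":0.0,"ay":0.0,"az":0.0,"jaw":-1.0},{"dx":0.001,"dy":0.1115,"dz":0.0,"ax":0.0,"ay":0.0,"az":0.0,"jaw":-1.0}]}}

```text
clock: 20.75
eef_pos: [477.8, -302.0, 39.0]
eef_rot: [-1.571, -0.001, 0.105]
wrist_force: [0.3, -0.8, -1.2]
finger_gap: 61.9
```

{"op": "play_rows", "data": {"moves": [{"dx":0.0,"dy":0.001,"dz":0.0,"ax":0.0,"ay":0.0,"az":0.0,"jaw":-1.0},{"dx":0.0,"dy":0.0015,"dz":0.0,"ax":0.0,"ay":0.0,"az":0.0,"jaw":-1.0},{"dx":0.0,"dy":0.0015,"dz":0.0,"ax":0.0,"ay":0.0,"az":0.0,"jaw":0.8},{"dx":0.0,"dy":0.0015,"dz":0.0,"ax":0.0,"ay":0.0,"az":0.0,"jaw":0.8},{"dx":0.0,"dy":0.0015,"dz":0.0,"ax":0.0,"ay":0.0,"az":0.0,"jaw":0.8},{"dx":0.0,"dy":0.0015,"dz":0.0,"ax":0.0,"ay":0.0,"az":0.0,"jaw":0.8},{"dx":0.0,"dy":-0.03,"dz":0.0,"ax":0.0,"ay":0.0,"az":0.0,"jaw":0.8},{"dx":0.0,"dy":-0.08,"dz":0.0,"ax":0.0,"ay":0.0,"az":0.0,"jaw":1.0},{"dx":0.0,"dy":-0.13,"dz":0.0,"ax":0.0,"ay":0.0,"az":0.0,"jaw":1.0},{"dx":0.0,"dy":-0.18,"dz":0.0,"ax":0.0,"ay":0.0,"az":0.0,"jaw":1.0},{"dx":0.0,"dy":-0.2,"dz":0.0,"ax":0.0,"ay":0.0,"az":0.0,"jaw":1.0},{"dx":0.0,"dy":-0.2,"dz":0.0,"ax":0.0,"ay":0.0,"az":0.0,"jaw":1.0},{"dx":0.0,"dy":-0.2,"dz":0.0,"ax":0.0,"ay":0.0,"az":0.0,"jaw":1.0}]}}

```text
clock: 22.05
eef_pos: [477.4, -301.7, 237.8]
eef_rot: [-1.57, 0.001, 0.105]
wrist_force: [0.2, 1.0, -0.6]
finger_gap: 93.9
```

```bash
python3 - <<'E'
from h import *
im,p=snap('wrist','w11.png'); np.save('w11.npy',p,allow_pickle=True); im,q=snap('side','s11.png')
s=manip.read_state();print(s['clock'],s['eef_pos'],s['eef_rot'],s['finger_gap'])
a=cv2.imread('pics/w11.png')[100:280,260:400]; b=cv2.imread('pics/s11.png')
h=lambda c:cv2.resize(c,(370,300),interpolation=cv2.INTER_CUBIC)
cv2.imwrite('pics/c11.png',np.hstack([cv2.resize(a,(420,540),interpolation=cv2.INTER_CUBIC),cv2.resize(np.vstack([h(b[150:250,250:375]),h(b[255:375,275:425])]),(370,540))]))
E
```

```text
22.15 [ 477.19627282 -301.52031705  236.8371107 ] [-1.56899662  0.00200512  0.10503996] 93.68907027264727
```

View pics/c11.png

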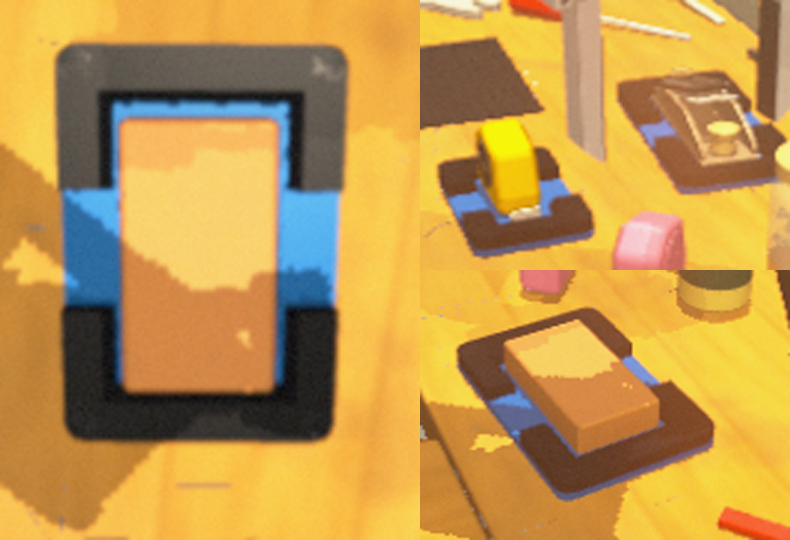

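```bash
python3 - <<'E'
from h import *
p=np.load('w11.npy',allow_pickle=True).item()
def q(n,pts,z):
    w=np.array([onz(p,260+x/3,100+y/3,z)[:2] for x,y in pts]); r=cv2.minAreaRect(w.astype(np.float32)); print(n,z,w.mean(0).round(1),np.round(r[1],1),round(r[2],1))
for z in(34.5,48): q('block',[(119,118),(281,118),(276,393),(122,393)],z)
q('rim',[(56,44),(348,44),(334,440),(65,439)],18)
# plane & tape in nests, side-cam: heights of tops
E
```

```text
block 34.5 [ 477.9 -302.8] [ 62.5 109.8] 6.0
block 48 [ 477.6 -300.3] [ 60.2 105.7] 6.0
rim 18 [ 478.3 -302. ] [115.8 164.8] 5.8
```

{"op": "play_rows", "data": {"moves": [{"dx":0.014,"dy":-0.005,"dz":0.044,"ax":0.0,"ay":0.015,"az":0.0,"jaw":1.0},{"dx":0.028,"dy":-0.01,"dz":0.088,"ax":0.0,"ay":0.03,"az":0.0,"jaw":1.0},{"dx":0.042,"dy":-0.013,"dz":0.132,"ax":0.0,"ay":0.045,"az":0.0,"jaw":1.0},{"dx":0.056,"dy":-0.013,"dz":0.176,"ax":0.0,"ay":0.06,"az":0.0,"jaw":1.0},{"dx":0.07,"dy":-0.013,"dz":0.22,"ax":0.0,"ay":0.08,"az":0.0,"jaw":1.0},{"dx":0.084,"dy":-0.013,"dz":0.262,"ax":0.0,"ay":0.1,"az":0.0,"jaw":1.0},{"dx":0.094,"dy":-0.013,"dz":0.294,"ax":0.0,"ay":0.105,"az":0.0,"jaw":1.0},{"dx":0.094,"dy":-0.013,"dz":0.294,"ax":0.0,"ay":0.105,"az":0.0,"jaw":1.0},{"dx":0.094,"dy":-0.013,"dz":0.294,"ax":0.0,"ay":0.105,"az":0.0,"jaw":1.0}]}}

```text
clock: 23.05
eef_pos: [540.0, 0.7, 250.3]
eef_rot: [-1.571, 0.002, 0.001]
wrist_force: [-0.4, -0.9, -1.2]
finger_gap: 94.2
```

```bash
python3 - <<'E'
from h import *
im,p=snap('wrist','w12.png'); np.save('w12.npy',p,allow_pickle=True); snap('scene','sc12.png')
a=cv2.imread('pics/w12.png')[20:260,210:480]
b=cv2.imread('pics/sc12.png')[180:270,260:390]
cv2.imwrite('pics/c12.png',np.hstack([cv2.resize(a,(540,480),interpolation=cv2.INTER_CUBIC),cv2.resize(b,(260,480))]))
E
```

```text
(no output)
```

View pics/c12.png

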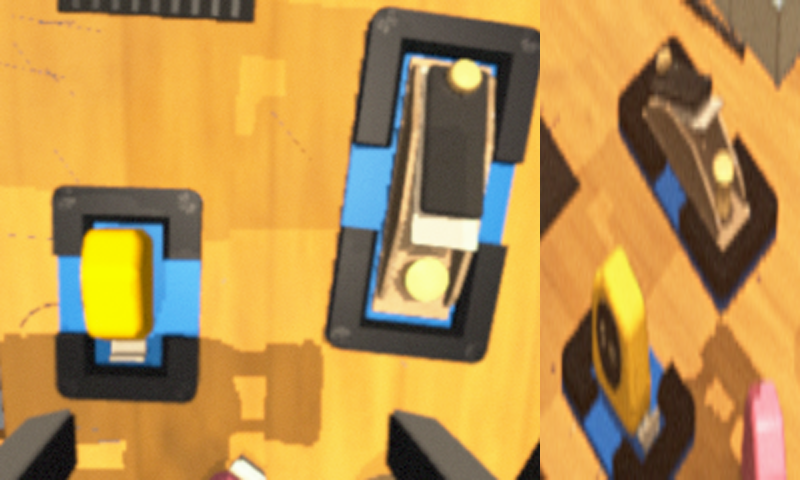

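View pics/sc12.png

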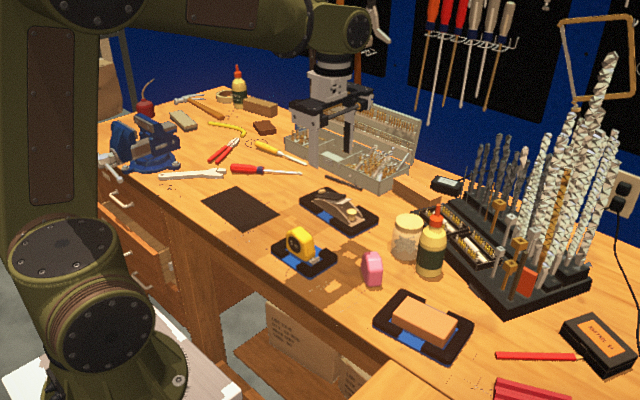

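All three tools sit inside their own pockets, the arm is clear, and the jar, bottle and screwdriver look unmoved. I hand in.

```bash
python3 -c "
from cell import manip
print(manip.sign_off(), manip.read_state()['clock'])"
```

```text
the job is handed in; nothing more can be done
the job is handed in; nothing more can be done
```

The tape measure, block plane and sanding block are each in their own nest, and I handed the job in at about 23 s. I parked the sanding block on the mat, moved the tape to the tape nest and the plane to the plane nest, then put the sanding block in the sanding nest.

- **Sanding block:** it measured about 1 mm off centre and aligned with its pocket, and its top was at the height expected for a seated block.
- **Tape and plane:** the last overhead and scene pictures show both upright and down inside their pockets. I judged this by eye from the pictures and the release heights, and took no separate measurement of them after release.
- **Other objects:** the jar, glue bottle, screwdriver and pink look-alike appear unmoved in the final scene picture. The gripper was about 250 mm up and clear of everything.

One disagreement: my first scene-camera estimates were off by up to about 20 mm. I used the close wrist-camera views instead, which agreed with each other to about 2 mm. No check failed.

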